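# Slide the copper block out of its compartment and set the warming plate

## Task

Slide the copper block out of its compartment onto the warming plate, so that its end lies flat and flush against the yellow stop bar. Once it is there, turn the controller's dial until its white pointer is at the red mark. Leave the white and black blocks in their compartments and the other things on the bench where they are.

Things in the scene. Friction and masses are not known exactly. Their poses are not given: they have to be found in the camera images.
- station: fixed loading station, x = -150 to 136 mm, y = -117 to 117 mm, 62 mm high: a yellow stop bar at the front (-x, robot side), then the warming plate, then three compartments side by side. Origin at bench level
- stop_face (a point): middle of the foot of the stop bar's inner (+x) face, at x = -135, z = 30 mm in the station. The bar is yellow, 15 mm thick, 234 mm long along y, its top 16 mm above the plate
- plate (a point): centre of the top of the warming plate (dark steel), 115 mm in x from the stop bar to the compartments, 228 mm in y; 30 mm above the bench; axes as the station's
- bins (a point): centre of the floor of the middle one of three blue compartments, at x = 55, z = 32 mm in the station; the others are 74 mm to either side in y. Each is 150 mm long (x), 68 mm wide inside, open above and, at its -x end, to the plate (a 2 mm step down). Walls 6 mm thick and 30 mm high over the floor; a back wall closes the +x end
- copper_block: copper-coloured carrier block, 80 (x) x 60 (y) x 20 (z) mm, screw heads and a round inset on top (up to 2 mm proud, look only); loose; origin at the centre of its underside, x along its length. 0.4 to 0.7 kg. It starts in one of the three compartments, with 42 to 62 mm free between its +x end and the back wall. Flush against the stop bar, its origin is at x = -95 mm in the station's frame
- white_block: white plastic carrier block, 80 (x) x 60 (y) x 20 (z) mm, screw heads and a round inset on top (up to 2 mm proud, look only); loose; origin at the centre of its underside, x along its length. In another compartment; to be left there
- black_block: black plastic carrier block, 80 (x) x 60 (y) x 20 (z) mm, screw heads and a round inset on top (up to 2 mm proud, look only); loose; origin at the centre of its underside, x along its length. In another compartment; to be left there
- controller: fixed grey control box on the bench, 110 x 110 x 50 mm, left or right of the station; origin at the centre of its underside; on top a white scale disc with the dial in its centre
- dial (a joint): angle of the dial, rad, 0 to 4.7, growing clockwise seen from above; at 0 the pointer is along the controller's +x. It stays where it is left
- mark_ring (a joint): angle of the red mark about the same axis and from the same zero as the dial, clockwise from above; a printed mark that cannot be touched. Always 0.5 to 1.5 rad clockwise of the dial's start
- dial_grip (a point): on the dial's axis, 74 mm above the bench, to be gripped here: the dial's black bar handle is 44 mm long along the pointer (its x), 14 mm wide, from 59 to 83 mm above the bench, on a disc of radius 24 mm; x axis along the pointer
- dial_pointer (a point): point on the line of the dial's white pointer, 36 mm from the axis
- red_mark (a point): the red mark, a 13 x 6 mm bar on the scale, at 36 mm from the dial's axis
- beaker: glass beaker, radius 42 mm, 100 mm high, on the other side of the station from the controller; bystander; origin at the centre of its underside
- brown_bottle: amber bottle with a red cap, radius 33 mm, 140 mm high; bystander; origin at the centre of its underside
- screwdriver: orange-handled screwdriver lying on the bench, about 200 mm long; bystander; origin under its middle
Mind the look-alikes: they are no part of the job. Of the things like the copper_block, leave any that is purple; of the rest the larger one is meant.

How it is judged:
On the way, in this order (a step that is already met when the one before it is completed fails the run):
1. the copper block lies flat on the warming plate, flush against the stop bar (x of copper_block in the frame of station between -0.1 and -0.09 m and angle between the x axis of copper_block and the x axis of station, either way round below 0.07 rad and y of copper_block in the frame of station between -0.085 and 0.085 m and z of copper_block in the frame of station between 0.027 and 0.034 m and angle between copper_block's own z axis and vertical below 0.06 rad), for 0.2 s.
2. the dial's pointer is at the red mark (horizontal distance between dial_pointer and red_mark below 0.005 m), for 0.2 s.
At the end, for the whole second after the job is handed in: Copper block at rest, flat on the plate, within 5 mm of the stop bar and square to it within 4 degrees; dial still, pointer within 5 mm (8 degrees) of the red mark; white and black blocks moved less than 12 mm; beaker, bottle, screwdriver less than 30 mm (all of step 1 and horizontal distance between dial_pointer and red_mark below 0.005 m and linear speed of copper_block below 0.01 m/s and velocity of joint dial between -0.05 and 0.05 rad/s and distance of each of white_block, black_block from where it was at the start of the episode below 0.012 m and distance of each of beaker, brown_bottle, screwdriver from where it was at the start of the episode below 0.03 m); the robot touches nothing.
It fails at once if the white or black block is shifted by more than 12 mm (distance of any of white_block, black_block from where it was at the start of the episode above 0.012 m).
It fails at once if the beaker, bottle or screwdriver is shifted by more than 30 mm (distance of any of beaker, brown_bottle, screwdriver from where it was at the start of the episode above 0.03 m).
It also fails if it takes over 56 s, if anything falls off the work surface, if the arm or the gripper's body presses on something with over 40 N, if the wrist force passes 120 N, or if a joint passes its speed limit or range.

## Robot

A 6-joint arm with a two-finger parallel gripper is mounted at the origin on the work surface. World frame = base frame: x ahead of the robot, y to its left, z up, the work surface at z = 0. Lengths are in m, angles in rad, forces in N, time in s.
With the tool pointing down it reaches from about 0.4 to 0.825 m from the base axis. Payload 7 kg.
Tool frame: the origin (TCP) lies at the very end of the fingers, on their centre line; the grasp point (between the pads) lies 19 mm behind it; z points along the fingers, y is the line along which they close (so a half turn about z gives the same grasp; the last joint's range is limited). The gripper opens to 88 mm and grips with 3 to 60 N. Pads are 19 mm wide; open, the fingers measure 130 mm over their backs; the gripper's body (78 mm by 193 mm) begins 47 mm behind the grasp point.
Start: joints at [-0.836, 0.359, 0.012, 0, -1.224, -0.288], TCP at [0.292, -0.609, 0.205] pointing down, gripper open.
Joint ranges: [-3.07, 3.07], [-1.43, 2.12], [-1.02, 1.25], [-3.03, 1.67], [-3.05, -0], [-3.03, 3.03]. Speed limits (rad/s): [2.39, 2.39, 3.01, 3.14, 3.14, 3.14].

## Interface

Orientations are given as [roll, pitch, yaw] about the fixed x, y, z axes, in that order (R = Rz(yaw) Ry(pitch) Rx(roll)).
In Python, from station import * gives the robot as it stands.
- The arm moves only by the tool servo_tool, never from a script. Its argument "moves" is a list of rows, each an object of numbers: "jaw": the opening, from 0 (shut) to 1 (fully open); "dx", "dy", "dz": the shift along the world's x, y, z in m; "roll": the turn about the world's z in degrees. A call has exactly 10 rows; each row shifts and turns the commanded pose from where the row before left it; what a row does not reach is not made up. A row lasts 1/8 s, in which the tool goes at most 62.5 mm and 10.7 degrees, less where a joint would pass 70% of its speed; a pose out of reach is approached as far as the arm can. A call with a gripper value outside its range is refused whole. The fingers move at their own pace and stop on an object; "newtons" is the grip in N (left out, the last holds). Time passes only in rows, so rows that do not move let the fingers close, or fill a call up. It gives the time, the measured TCP pose, the force, the opening and the grip force at its end, in the units of the state.
- get_state(): the state, without advancing time (a new reading comes with each control period).
- grab_frame(name): name is "scene" or "top"; returns (picture, depth): 420x560x3 uint8, red, green, blue; 420x560 float32, m along the optical axis (not along the pixel's ray), 0 where there is no reading.
- calibration(name): a dict with "intrinsics" (3x3 intrinsics, pixels), "R" (3x3) and "t" (3): a world point X has camera coordinates R X + t. Camera axes: x right, y down, z forward; pixel columns grow to the right and rows downward; lengths in m; the calibration is good to about 2 mm. A picture is of the moment at which its call begins. calibration takes no time and is no camera call.
- job_done(): hands the job in; it is judged then, once.
The state is a dict: "t": time; "q": joint angles; "qd": joint speeds; "joint_efforts": joint torques, N m; "eef_pos": TCP position; "ee_rot": TCP orientation; "force": force on the tool from outside, world axes, zero at the start; "moment": the same for the moment, N m; "width": finger opening in m; "gripper_force": force on a finger pad.
Only numpy, scipy, OpenCV 4.12 (cv2) and the standard library are available. Lean on these libraries where they do the work, as an engineer would, in place of code of your own. Each camera call takes 0.05 s, during which the arm holds its last target. There are 200 camera calls.

## Working session

There is one attempt and no reset: what is moved stays moved. The work goes in short steps, Python scripts to look and compute and a tool call to move; the robot and the scene stay as the last step left them, time stands still between calls to the robot, and variables do not carry over. Pictures are saved under pics/ and viewed, at most 10 in all, crops included, and the job is handed in when it is done.

Besides the shell and the picture viewer there is one more tool, called after "Emit:" as name(argument=value, ...) on one line, values as JSON. servo_tool: Moves the arm, as the interface text tells. Its arguments: {"type":"object","properties":{"moves":{"type":"array","items":{"type":"object","properties":{"jaw":{"type":"number"},"dx":{"type":"number"},"dy":{"type":"number"},"dz":{"type":"number"},"roll":{"type":"number"}}}},"newtons":{"type":"number"}},"required":["moves"]}

```bash
mkdir -p pics; cat > h.py <<'E'
from station import *
import numpy as np, cv2
def grab(n):
    p,d=grab_frame(n); c=calibration(n); K,R,t=[np.array(c[k]) for k in("intrinsics","R","t")]
    v,u=np.mgrid[:420,:560]; cam=np.stack([(u-K[0,2])/K[0,0]*d,(v-K[1,2])/K[1,1]*d,d],-1)
    return p,d,(cam-t.reshape(3))@R   # world = R^T (c-t)
E
python3 - <<'E'
from h import *
for n in("top","scene"):
    p,d,W=grab(n); cv2.imwrite(f"pics/{n}0.png",p[:,:,::-1]); np.savez(f"{n}0.npz",p=p,d=d,W=W); c=calibration(n); print(c)
print(get_state())
E
```

```text
{'intrinsics': array([[410.12667704,   0.        , 278.89416556],
       [  0.        , 410.12667704, 202.10484759],
       [  0.        ,   0.        ,   1.        ]]), 'R': array([[ 0.01098674, -0.99991364,  0.00721087],
       [-0.995976  , -0.01158435, -0.08886845],
       [ 0.08894431, -0.00620548, -0.99601727]]), 't': array([-0.01119963,  0.56326899,  1.04547239])}
{'intrinsics': array([[420.19775183,   0.        , 286.23903277],
       [  0.        , 420.19775183, 206.74952057],
       [  0.        ,   0.        ,   1.        ]]), 'R': array([[-0.41121335,  0.91146954,  0.01126341],
       [ 0.66975217,  0.31049728, -0.67455427],
       [-0.61833293, -0.26984203, -0.73813933]]), 't': array([ 0.22216283, -0.33962876,  1.33428382])}
{'t': 0.1, 'q': array([-8.35873817e-01,  3.59293228e-01,  1.11558367e-02, -3.03293394e-04,
       -1.22409583e+00, -2.88119102e-01]), 'qd': array([ 0.00143429, -0.00125545,  0.00197051,  0.0017526 ,  0.00138111,
        0.0010639 ]), 'joint_efforts': array([-1.03068956e-03, -5.84162271e+01,  2.93751866e+01,  7.01559573e+00,
        1.01776875e-02, -6.05067135e-05]), 'eef_pos': array([ 0.2914396 , -0.6083251 ,  0.20423393]), 'ee_rot': array([ 3.14013396e+00, -1.34949984e-04, -2.69489241e+00]), 'force': array([ 0.32732948,  1.05591432, -0.48334199]), 'moment': array([-0.02371492, -0.01699672, -0.02138892]), 'gripper_force': 0.0, 'width': 0.0873549026343848}
```

View pics/top0.png

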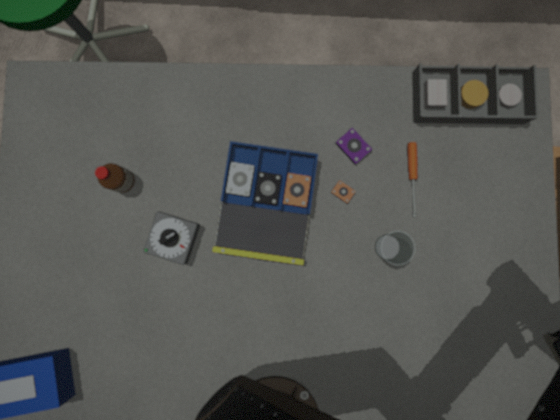

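View pics/scene0.png

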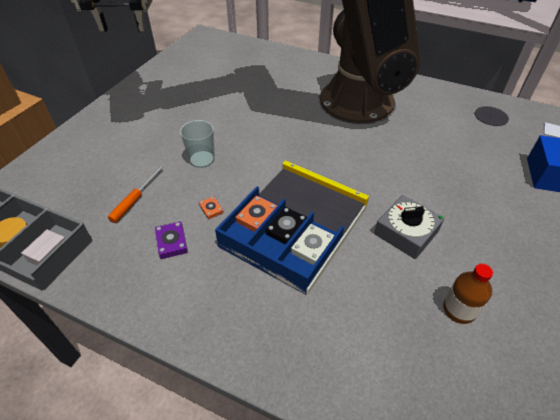

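The copper block is in the right-hand compartment at top-view (297,190), with black at (268,188), white at (239,180) and the stop bar along row ~256. The dial is at (169,238). The purple block (353,146) and the small orange one (343,190) are the decoys. Next I'll measure these and zoom in on the dial.

```bash
python3 - <<'E'
from h import *
z={n:np.load(n+"0.npz") for n in("top","scene")}
for n in z:
    p,W=z[n]["p"].astype(int),z[n]["W"]; h=cv2.cvtColor(z[n]["p"],cv2.COLOR_RGB2HSV)
    H,S,V=[h[...,i].astype(int) for i in range(3)]
    x,y,zz=W[...,0],W[...,1],W[...,2]; ws=(x>.3)&(x<.9)&(abs(y)<.4)
    masks={"yellow":(H>24)&(H<35)&(S>120)&(zz>.03)&ws,"copper":(H<18)&(S>80)&(V>90)&(zz>.04)&(zz<.07)&ws&(y<.05),
     "blue":(H>100)&(H<125)&(S>120)&(zz>.05)&(zz<.08)&ws,"box":(zz>.04)&(zz<.056)&ws&(y>.1)&(S<60),"red":((H<8)|(H>172))&(S>120)&ws&(y>.1)&(zz<.07)}
    for k,m in masks.items():
        P=W[m]
        if len(P)<3: print(n,k,len(P)); continue
        r=cv2.minAreaRect((P[:,:2]*1000).astype(np.float32))
        print(n,k,len(P),P.mean(0).round(4),"rect",np.round(r[0],1),np.round(r[1],1),round(r[2],2))
    P=W[(zz>.065)&(zz<.1)&ws&(y>.15)&(y<.35)&(x<.62)]; 
    print("handle",len(P),P.mean(0).round(4) if len(P) else 0, cv2.minAreaRect((P[:,:2]*1000).astype(np.float32)) if len(P) else 0)
a=cv2.resize(z["top"]["p"][205:270,135:205],None,fx=5,fy=5,interpolation=3)
b=cv2.resize(z["scene"]["p"][190:255,375:445],None,fx=5,fy=5,interpolation=3)
cv2.imwrite("pics/dial.png",np.hstack([a,b])[:,:,::-1])
E
```

```text
top yellow 452 [0.423  0.0385 0.0604] rect [390.6 -64.3] [461.5  50. ] 72.26
top copper 489 [ 0.5927 -0.0487  0.0503] rect [593.5 -49.1] [59.2 79.1] 81.63
top blue 631 [0.6398 0.0131 0.0595] rect [623.1  20.6] [224.4 153.4] 82.62
top box 2023 [0.4963 0.2458 0.0491] rect [528.3 244.3] [253.2 301.6] 3.58
top red 1
handle 121 [0.4675 0.2697 0.0801] ((467.35333251953125, 270.7403259277344), (14.12894344329834, 43.10258483886719), 32.8830451965332)
scene yellow 451 [0.4285 0.0527 0.0442] rect [479.   11.8] [211.5 242. ] 55.09
scene copper 563 [ 0.5995 -0.0508  0.0505] rect [594.4 -52.8] [65.2 81.9] 81.5
scene blue 1584 [0.6511 0.0218 0.0584] rect [613.6  95.1] [213.9 408.2] 10.16
scene box 2060 [0.5155 0.2435 0.049 ] rect [531.3 243.2] [254.2 299.5] 3.27
scene red 11 [0.449  0.2399 0.0506] rect [449.2 240.4] [12.4  3.6] 58.68
handle 197 [0.4722 0.2718 0.0769] ((469.9751281738281, 272.26416015625), (15.972835540771484, 44.38610076904297), 32.7420768737793)
```

View pics/dial.png

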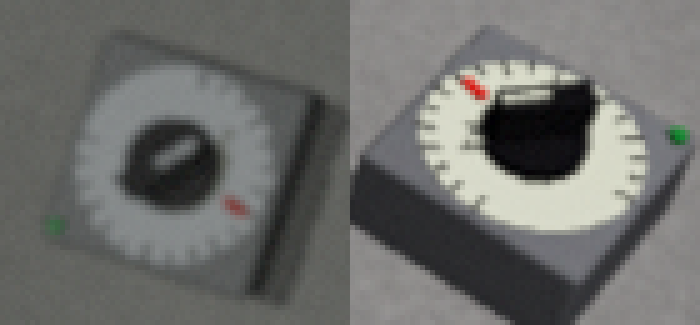

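```bash
python3 - <<'E'
from h import *
def ray(n,u,v,z):
    c=calibration(n);K,R,t=[np.array(c[k]) for k in("intrinsics","R","t")]
    o=-R.T@t.ravel(); d=R.T@np.linalg.inv(K)@[u,v,1]; return (o+d*(z-o[2])/d[2]).round(4)
for n in("top","scene"):
    f=np.load(n+"0.npz"); W=f["W"]; h=cv2.cvtColor(f["p"],cv2.COLOR_RGB2HSV); H,S,V=[h[...,i].astype(int) for i in range(3)]
    x,y,zz=W[...,0],W[...,1],W[...,2]; b=(x>.38)&(x<.76)&(y>-.15)&(y<.18)
    for k,m in {"yellow":(H>22)&(H<36)&(S>120)&(zz>.04)&b&(x<.47),"blue":(H>100)&(H<125)&(S>100)&(zz>.054)&(zz<.07)&b}.items():
        P=W[m]; r=cv2.minAreaRect((P[:,:2]*1000).astype(np.float32)); print(n,k,len(P),np.median(P[:,2]),np.round(r[0],1),np.round(r[1],1),round(r[2],2))
    m=((H<10)|(H>170))&(S>60); vv,uu=np.nonzero(m); s=(x[m]>.4)&(x[m]<.5)&(y[m]>.2)&(y[m]<.31)&(zz[m]<.07)
    print(n,"red",s.sum(),ray(n,uu[s].mean(),vv[s].mean(),.051))
    m=(zz>.044)&(zz<.056)&(V>(200 if n=="scene" else 100))&(abs(x-.47)<.08)&(abs(y-.27)<.08); P=W[m]
    print("disc",len(P),np.median(P[:,2]),cv2.minEnclosingCircle((P[:,:2]*1000).astype(np.float32)))
E
```

```text
top yellow 414 0.04413081711643027 [425.5  47.3] [230.7  13.3] 82.3
top blue 717 0.05993331633973201 [623.5  20.5] [226.2 154.8] 82.66
top red 9 [0.4475 0.2393 0.051 ]
disc 987 0.04918608540033024 ((463.11962890625, 278.09149169921875), 60.028507232666016)
scene yellow 478 0.044276262212351404 [427.   48.7] [233.6  19.8] 82.15
scene blue 1324 0.060430496568074074 [624.6  21.6] [229.  158.3] 82.28
scene red 18 [0.448  0.2401 0.051 ]
disc 560 0.049267233354858116 ((468.9988708496094, 271.0342102050781), 49.463565826416016)
```

Emit:
servo_tool(moves=[{"dx": 0.04, "dy": 0.055, "roll": -4, "jaw": 0.1}, {"dx": 0.04, "dy": 0.055, "roll": -4, "jaw": 0.1}, {"dx": 0.04, "dy": 0.055, "roll": -4, "jaw": 0.1}, {"dx": 0.04, "dy": 0.055, "roll": -4, "jaw": 0.1}, {"dx": 0.04, "dy": 0.055, "roll": -4, "jaw": 0.1}, {"dx": 0.04, "dy": 0.055, "roll": -4, "jaw": 0.1}, {"dx": 0.04, "dy": 0.055, "roll": -4, "jaw": 0.1}, {"dx": 0.04, "dy": 0.055, "roll": -5, "jaw": 0.1}, {"dx": 0.04, "dy": 0.055, "jaw": 0.1}, {"dx": 0.006, "dy": 0.055, "jaw": 0.1}])

```text
$.moves[0]: bad value
```

Emit:
servo_tool(moves=[{"dx": 0.034, "dy": 0.05, "dz": 0, "roll": -4, "jaw": 0.1}, {"dx": 0.034, "dy": 0.05, "dz": 0, "roll": -4, "jaw": 0.1}, {"dx": 0.034, "dy": 0.05, "dz": 0, "roll": -4, "jaw": 0.1}, {"dx": 0.034, "dy": 0.05, "dz": 0, "roll": -4, "jaw": 0.1}, {"dx": 0.034, "dy": 0.05, "dz": 0, "roll": -4, "jaw": 0.1}, {"dx": 0.034, "dy": 0.05, "dz": 0, "roll": -4, "jaw": 0.1}, {"dx": 0.034, "dy": 0.05, "dz": 0, "roll": -4, "jaw": 0.1}, {"dx": 0.034, "dy": 0.05, "dz": 0, "roll": -5, "jaw": 0.1}, {"dx": 0.034, "dy": 0.05, "dz": 0, "roll": 0, "jaw": 0.1}, {"dx": 0.034, "dy": 0.05, "dz": 0, "roll": 0, "jaw": 0.1}])

```text
t: 1.35
eef_pos: [0.6323, -0.1068, 0.2049]
ee_rot: [-3.142, -0.0, 3.013]
force: [1.4, -0.6, -0.4]
width: 0.009
gripper_force: 0.0
```

Emit:
servo_tool(moves=[{"dx": 0.0255, "dy": 0.049, "dz": 0, "roll": -0.3, "jaw": 0.1}, {"dx": 0, "dy": 0, "dz": -0.04, "roll": 0, "jaw": 0.1}, {"dx": 0, "dy": 0, "dz": -0.04, "roll": 0, "jaw": 0.1}, {"dx": 0, "dy": 0, "dz": -0.03, "roll": 0, "jaw": 0.1}, {"dx": 0, "dy": 0, "dz": 0, "roll": 0, "jaw": 0.1}, {"dx": 0, "dy": 0, "dz": 0, "roll": 0, "jaw": 0.1}, {"dx": 0, "dy": 0, "dz": 0, "roll": 0, "jaw": 0.1}, {"dx": 0, "dy": 0, "dz": 0, "roll": 0, "jaw": 0.1}, {"dx": 0, "dy": 0, "dz": 0, "roll": 0, "jaw": 0.1}, {"dx": 0, "dy": 0, "dz": 0, "roll": 0, "jaw": 0.1}])

```text
t: 2.6
eef_pos: [0.6572, -0.0597, 0.0953]
ee_rot: [3.141, 0.0, 3.007]
force: [-0.8, 1.3, -0.2]
width: 0.0087
gripper_force: 0.0
```

```bash
python3 - <<'E'
from h import *
p,d,W=grab("scene"); cv2.imwrite("pics/s1.png",cv2.resize(p[140:300,190:400],None,fx=3,fy=3)[:,:,::-1])
E
```

```text
(no output)
```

View pics/s1.png

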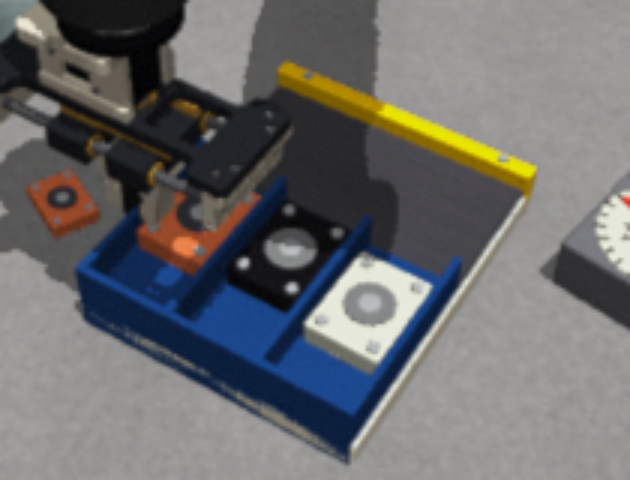

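The image shows the fingers over the compartment, both between its walls. The block is at crop (200,225). Next I lower them behind it.

Emit:
servo_tool(moves=[{"dx": 0, "dy": 0.001, "dz": -0.01, "roll": 0, "jaw": 0.1}, {"dx": 0, "dy": 0, "dz": -0.01, "roll": 0, "jaw": 0.1}, {"dx": 0, "dy": 0, "dz": -0.01, "roll": 0, "jaw": 0.1}, {"dx": 0, "dy": 0, "dz": -0.01, "roll": 0, "jaw": 0.1}, {"dx": 0, "dy": 0, "dz": -0.008, "roll": 0, "jaw": 0.1}, {"dx": 0, "dy": 0, "dz": -0.008, "roll": 0, "jaw": 0.1}, {"dx": 0, "dy": 0, "dz": 0, "roll": 0, "jaw": 0.1}, {"dx": 0, "dy": 0, "dz": 0, "roll": 0, "jaw": 0.1}, {"dx": 0, "dy": 0, "dz": 0, "roll": 0, "jaw": 0.1}, {"dx": 0, "dy": 0, "dz": 0, "roll": 0, "jaw": 0.1}])

```text
t: 3.9
eef_pos: [0.6573, -0.0587, 0.0394]
ee_rot: [3.141, 0.001, 3.007]
force: [0.2, 0.7, -0.4]
width: 0.0089
gripper_force: 0.0
```

Emit:
servo_tool(moves=[{"dx": -0.0079, "dy": 0.00106, "dz": 0, "roll": 0, "jaw": 0.1}, {"dx": -0.0079, "dy": 0.00106, "dz": 0, "roll": 0, "jaw": 0.1}, {"dx": -0.0079, "dy": 0.00106, "dz": 0, "roll": 0, "jaw": 0.1}, {"dx": -0.0079, "dy": 0.00106, "dz": 0, "roll": 0, "jaw": 0.1}, {"dx": -0.0079, "dy": 0.00106, "dz": 0, "roll": 0, "jaw": 0.1}, {"dx": -0.0079, "dy": 0.00106, "dz": 0, "roll": 0, "jaw": 0.1}, {"dx": -0.0079, "dy": 0.00106, "dz": 0, "roll": 0, "jaw": 0.1}, {"dx": -0.0079, "dy": 0.00106, "dz": 0, "roll": 0, "jaw": 0.1}, {"dx": -0.0079, "dy": 0.00106, "dz": 0, "roll": 0, "jaw": 0.1}, {"dx": -0.0079, "dy": 0.00106, "dz": 0, "roll": 0, "jaw": 0.1}])

```text
t: 5.15
eef_pos: [0.5776, -0.0481, 0.0391]
ee_rot: [3.142, 0.0, 3.007]
force: [-0.2, -0.6, -0.1]
width: 0.0089
gripper_force: 0.0
```

Emit:
servo_tool(moves=[{"dx": -0.006, "dy": 0.0008, "dz": 0, "roll": 0, "jaw": 0.1}, {"dx": -0.006, "dy": 0.0008, "dz": 0, "roll": 0, "jaw": 0.1}, {"dx": -0.006, "dy": 0.0008, "dz": 0, "roll": 0, "jaw": 0.1}, {"dx": -0.006, "dy": 0.0008, "dz": 0, "roll": 0, "jaw": 0.1}, {"dx": -0.006, "dy": 0.0008, "dz": 0, "roll": 0, "jaw": 0.1}, {"dx": -0.006, "dy": 0.0008, "dz": 0, "roll": 0, "jaw": 0.1}, {"dx": -0.006, "dy": 0.0008, "dz": 0, "roll": 0, "jaw": 0.1}, {"dx": -0.006, "dy": 0.0008, "dz": 0, "roll": 0, "jaw": 0.1}, {"dx": -0.004, "dy": 0.0005, "dz": 0, "roll": 0, "jaw": 0.1}, {"dx": 0, "dy": 0, "dz": 0, "roll": 0, "jaw": 0.1}])

```text
t: 6.4
eef_pos: [0.5259, -0.0412, 0.0391]
ee_rot: [3.142, 0.0, 3.007]
force: [0.0, -0.0, -0.1]
width: 0.0083
gripper_force: 0.0
```

```bash
python3 - <<'E'
from h import *
p,d,W=grab("scene"); cv2.imwrite("pics/s2.png",cv2.resize(p[140:300,190:400],None,fx=3,fy=3)[:,:,::-1])
E
```

```text
(no output)
```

View pics/s2.png

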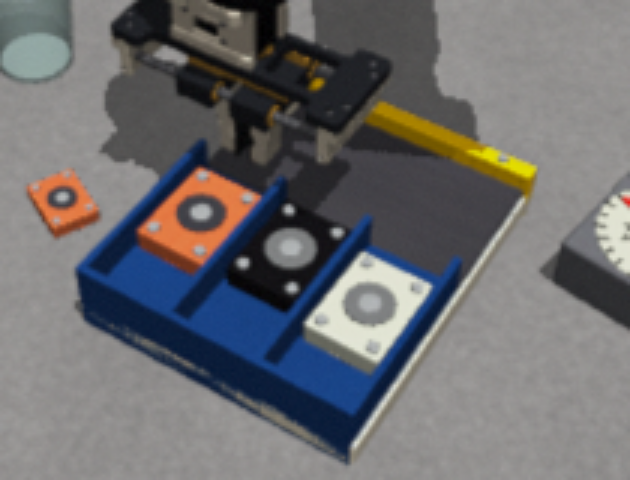

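The block at crop (200,215) has not moved, although the fingers, at crop (250,150), are now in front of it. They must have passed over it, so I'll check where the fingertips really are against the reported TCP.

```bash
python3 - <<'E'
from h import *
s=get_state(); print(s["t"],s["eef_pos"],s["q"].round(3))
for n in("scene","top"):
    p,d,W=grab(n); np.savez(n+"2.npz",p=p,d=d,W=W)
    c=calibration(n);K,R,t=[np.array(c[k]) for k in("intrinsics","R","t")]
    for dz in(0,.03):
        q=K@(R@(s["eef_pos"]+[0,0,dz])+t.ravel()); print(n,"TCP px",q[:2]/q[2])
    h=cv2.cvtColor(p,cv2.COLOR_RGB2HSV); H,S,V=[h[...,i].astype(int) for i in range(3)]
    m=(H<18)&(S>80)&(V>90)&(W[...,2]>.04)&(W[...,2]<.07)&(abs(W[...,1]+.05)<.05)&(W[...,0]>.52)
    if m.sum()>20: print("copper",m.sum(),np.median(W[m],0),cv2.minAreaRect((W[m][:,:2]*1000).astype(np.float32)))
    if n=="scene":
        # columns through the fingers: height of pixels
        for u in(266,268,277,279,280,298):
            print(u,[(v,*(W[v,u]*1000).round().astype(int)) for v in range(176,204,2)])
E
```

```text
6.45 [ 0.52620353 -0.04118145  0.03917584] [ 0.294  0.291 -0.521  0.    -0.759 -1.999]
scene TCP px [272.96315911 195.55011471]
scene TCP px [272.80629333 186.51843767]
copper 568 [ 0.60368321 -0.05024985  0.05100395] ((593.3901977539062, -51.76968765258789), (64.32928466796875, 84.64107513427734), 82.75497436523438)
266 [(176, np.int64(538), np.int64(-52), np.int64(108)), (178, np.int64(535), np.int64(-53), np.int64(99)), (180, np.int64(537), np.int64(-53), np.int64(94)), (182, np.int64(536), np.int64(-53), np.int64(88)), (184, np.int64(536), np.int64(-54), np.int64(81)), (186, np.int64(535), np.int64(-54), np.int64(74)), (188, np.int64(536), np.int64(-54), np.int64(67)), (190, np.int64(509), np.int64(-68), np.int64(31)), (192, np.int64(511), np.int64(-67), np.int64(26)), (194, np.int64(520), np.int64(-63), np.int64(29)), (196, np.int64(525), np.int64(-60), np.int64(28)), (198, np.int64(531), np.int64(-57), np.int64(29)), (200, np.int64(557), np.int64(-44), np.int64(53)), (202, np.int64(562), np.int64(-42), np.int64(51))]
268 [(176, np.int64(564), np.int64(-34), np.int64(138)), (178
[... 2912 characters left out ...]
np.int64(169)), (180, np.int64(577), np.int64(40), np.int64(167)), (182, np.int64(579), np.int64(41), np.int64(164)), (184, np.int64(577), np.int64(41), np.int64(156)), (186, np.int64(576), np.int64(40), np.int64(149)), (188, np.int64(576), np.int64(41), np.int64(144)), (190, np.int64(577), np.int64(41), np.int64(140)), (192, np.int64(579), np.int64(42), np.int64(136)), (194, np.int64(577), np.int64(42), np.int64(128)), (196, np.int64(492), np.int64(9), np.int64(28)), (198, np.int64(498), np.int64(11), np.int64(27)), (200, np.int64(507), np.int64(15), np.int64(30)), (202, np.int64(512), np.int64(17), np.int64(29))]
top TCP px [292.92514821 216.18894808]
top TCP px [293.42139577 215.53189505]
```

The depth image puts the fingertips at z ≈ 64 mm where the state reports 39 mm. The real tips are therefore about 25 mm above the reported TCP, and they cleared the block. I'll check the lateral offset and the exact tip height from the same frames.

```bash
python3 - <<'E'
from h import *
W=np.load("scene2.npz")["W"]; m=(W[...,2]>.056)&(W[...,2]<.092)&(abs(W[...,0]-.53)<.03)&(abs(W[...,1]+.04)<.06)
vv,uu=np.nonzero(m)
for u in np.unique(uu):
    P=W[vv[uu==u],u]*1000; print(u,len(P),"x",P[:,0].mean().round(1),"y",P[:,1].mean().round(1),"zmin",P[:,2].min().round(1),"vmax",vv[uu==u].max())
E
```

```text
250 1 x 559.1 y -83.7 zmin 60.0 vmax 193
251 2 x 556.8 y -82.3 zmin 59.9 vmax 193
252 4 x 556.4 y -79.9 zmin 58.8 vmax 194
253 5 x 553.1 y -79.1 zmin 56.9 vmax 194
254 6 x 547.3 y -79.5 zmin 56.3 vmax 193
255 5 x 542.9 y -79.1 zmin 58.6 vmax 191
256 5 x 539.9 y -78.0 zmin 60.1 vmax 190
257 4 x 535.9 y -77.5 zmin 57.0 vmax 189
258 3 x 534.5 y -75.6 zmin 59.5 vmax 188
263 2 x 534.5 y -61.7 zmin 87.3 vmax 181
264 9 x 535.3 y -59.1 zmin 65.3 vmax 188
265 9 x 534.8 y -56.7 zmin 64.0 vmax 188
266 9 x 535.2 y -54.0 zmin 62.8 vmax 189
267 9 x 534.5 y -51.8 zmin 65.6 vmax 189
268 9 x 535.0 y -49.0 zmin 64.7 vmax 189
269 11 x 534.9 y -46.6 zmin 61.2 vmax 191
270 10 x 531.6 y -45.6 zmin 61.6 vmax 190
271 9 x 528.3 y -44.7 zmin 61.7 vmax 189
272 7 x 523.7 y -44.4 zmin 62.9 vmax 188
273 11 x 536.9 y -35.5 zmin 60.6 vmax 193
274 9 x 537.8 y -32.6 zmin 61.7 vmax 193
275 8 x 538.8 y -29.6 zmin 67.0 vmax 193
276 9 x 538.9 y -27.0 zmin 64.8 vmax 193
277 10 x 539.5 y -24.2 zmin 64.7 vmax 194
278 8 x 539.9 y -21.5 zmin 64.1 vmax 194
279 8 x 536.2 y -20.8 zmin 63.5 vmax 193
280 9 x 537.8 y -17.5 zmin 58.0 vmax 203
281 11 x 535.5 y -16.1 zmin 56.5 vmax 203
282 13 x 535.1 y -13.8 zmin 56.9 vmax 204
283 11 x 530.0 y -13.6 zmin 57.8 vmax 202
284 4 x 546.0 y -3.8 zmin 59.9 vmax 201
285 2 x 544.9 y -1.8 zmin 60.0 vmax 200
```

Emit:
servo_tool(moves=[{"dx": 0, "dy": 0, "dz": 0.02, "roll": 0, "jaw": 0.1}, {"dx": 0.0263, "dy": -0.0035, "dz": 0, "roll": 0, "jaw": 0.1}, {"dx": 0.0263, "dy": -0.0035, "dz": 0, "roll": 0, "jaw": 0.1}, {"dx": 0.0263, "dy": -0.0035, "dz": 0, "roll": 0, "jaw": 0.1}, {"dx": 0.0263, "dy": -0.0035, "dz": 0, "roll": 0, "jaw": 0.1}, {"dx": 0.0263, "dy": -0.0035, "dz": 0, "roll": 0, "jaw": 0.1}, {"dx": 0, "dy": 0, "dz": 0, "roll": 0, "jaw": 0.1}, {"dx": 0, "dy": 0, "dz": -0.015, "roll": 0, "jaw": 0.1}, {"dx": 0, "dy": 0, "dz": -0.013, "roll": 0, "jaw": 0.1}, {"dx": 0, "dy": 0, "dz": 0, "roll": 0, "jaw": 0.1}])

```text
t: 7.8
eef_pos: [0.6559, -0.0588, 0.0292]
ee_rot: [-3.141, -0.003, 3.007]
force: [0.2, -0.1, -1.0]
width: 0.0088
gripper_force: 0.0
```

Emit:
servo_tool(moves=[{"dx": 0, "dy": 0, "dz": -0.003, "roll": 0, "jaw": 0.1}, {"dx": 0, "dy": 0, "dz": -0.003, "roll": 0, "jaw": 0.1}, {"dx": 0, "dy": 0, "dz": -0.003, "roll": 0, "jaw": 0.1}, {"dx": 0, "dy": 0, "dz": -0.003, "roll": 0, "jaw": 0.1}, {"dx": 0, "dy": 0, "dz": -0.002, "roll": 0, "jaw": 0.1}, {"dx": 0, "dy": 0, "dz": 0, "roll": 0, "jaw": 0.1}, {"dx": 0, "dy": 0, "dz": 0, "roll": 0, "jaw": 0.1}, {"dx": 0, "dy": 0, "dz": 0, "roll": 0, "jaw": 0.1}, {"dx": 0, "dy": 0, "dz": 0, "roll": 0, "jaw": 0.1}, {"dx": 0, "dy": 0, "dz": 0, "roll": 0, "jaw": 0.1}])

```text
t: 9.05
eef_pos: [0.6577, -0.0587, 0.0171]
ee_rot: [3.142, 0.0, 3.007]
force: [0.4, -0.2, -0.2]
width: 0.0089
gripper_force: 0.0
```

```bash
python3 - <<'E'
from h import *
p,d,W=grab("scene"); cv2.imwrite("pics/s3.png",cv2.resize(p[140:300,190:400],None,fx=3,fy=3)[:,:,::-1])
x,y,z=[W[...,i]*1000 for i in range(3)]
m=(x>655)&(x<680)&(y>-90)&(y<-25)&(z>28)&(z<90); vv,uu=np.nonzero(m)
for u in np.unique(uu)[::2]: 
    k=vv[uu==u]; print(u,[(v,int(x[v,u]),int(y[v,u]),int(z[v,u])) for v in k[-4:]])
E
```

```text
227 [(np.int64(221), 664, -82, 73), (np.int64(230), 659, -89, 34), (np.int64(231), 660, -89, 32), (np.int64(232), 664, -87, 33)]
229 [(np.int64(230), 655, -87, 30), (np.int64(231), 657, -86, 30), (np.int64(232), 660, -84, 30), (np.int64(233), 662, -83, 30)]
231 [(np.int64(231), 666, -74, 46), (np.int64(232), 666, -74, 43), (np.int64(233), 661, -78, 32), (np.int64(234), 663, -77, 30)]
233 [(np.int64(232), 667, -69, 46), (np.int64(233), 666, -70, 41), (np.int64(234), 663, -72, 33), (np.int64(235), 665, -71, 32)]
235 [(np.int64(233), 667, -64, 46), (np.int64(234), 666, -64, 41), (np.int64(235), 661, -68, 30), (np.int64(236), 665, -66, 31)]
237 [(np.int64(234), 657, -66, 29), (np.int64(235), 659, -64, 29), (np.int64(236), 662, -63, 30), (np.int64(237), 665, -61, 30)]
239 [(np.int64(235), 667, -54, 44), (np.int64(236), 668, -54, 42), (np.int64(237), 663, -57, 30), (np.int64(238), 666, -56, 31)]
241 [(np.int64(236), 671, -47, 48), (np.int64(237), 669, -49, 41), (np.int64(238), 663, -53, 29), (np.int64(239), 667, -50, 32)]
243 [(np.int64(236), 671, -42, 51), (np.int64(237), 670, -42, 47), (np.int64(239), 665, -46, 31), (np.int64(240), 667, -45, 31)]
245 [(np.int64(237), 668, -39, 46), (np.int64(238), 669, -38, 44), (np.int64(240), 665, -42, 31), (np.int64(241), 667, -40, 30)]
247 [(np.int64(236), 660, -38, 41), (np.int64(237), 656, -41, 31), (np.int64(238), 658, -41, 30), (np.int64(239), 659, -40, 29)]
249 [(np.int64(237), 674, -25, 60)]
```

View pics/s3.png

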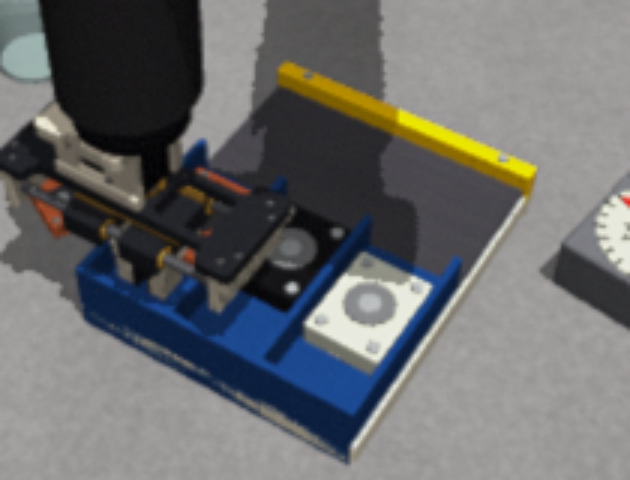

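The fingers are now inside the compartment behind the block, with tips at about 41 mm and inside the walls. Now I push.

Emit:
servo_tool(moves=[{"dx": -0.0079, "dy": 0.00106, "dz": 0, "roll": 0, "jaw": 0.1}, {"dx": -0.0079, "dy": 0.00106, "dz": 0, "roll": 0, "jaw": 0.1}, {"dx": -0.0079, "dy": 0.00106, "dz": 0, "roll": 0, "jaw": 0.1}, {"dx": -0.0079, "dy": 0.00106, "dz": 0, "roll": 0, "jaw": 0.1}, {"dx": -0.0079, "dy": 0.00106, "dz": 0, "roll": 0, "jaw": 0.1}, {"dx": -0.0079, "dy": 0.00106, "dz": 0, "roll": 0, "jaw": 0.1}, {"dx": -0.0079, "dy": 0.00106, "dz": 0, "roll": 0, "jaw": 0.1}, {"dx": -0.0079, "dy": 0.00106, "dz": 0, "roll": 0, "jaw": 0.1}, {"dx": -0.0079, "dy": 0.00106, "dz": 0, "roll": 0, "jaw": 0.1}, {"dx": -0.0079, "dy": 0.00106, "dz": 0, "roll": 0, "jaw": 0.1}])

```text
t: 10.35
eef_pos: [0.5798, -0.0479, 0.018]
ee_rot: [3.141, 0.003, 3.008]
force: [6.3, -0.8, 5.1]
width: 0.009
gripper_force: 3.3
```

Emit:
servo_tool(moves=[{"dx": -0.0059, "dy": 0.0008, "dz": 0, "roll": 0, "jaw": 0.1}, {"dx": -0.0059, "dy": 0.0008, "dz": 0, "roll": 0, "jaw": 0.1}, {"dx": -0.0059, "dy": 0.0008, "dz": 0, "roll": 0, "jaw": 0.1}, {"dx": -0.0059, "dy": 0.0008, "dz": 0, "roll": 0, "jaw": 0.1}, {"dx": -0.0059, "dy": 0.0008, "dz": 0, "roll": 0, "jaw": 0.1}, {"dx": -0.0059, "dy": 0.0008, "dz": 0, "roll": 0, "jaw": 0.1}, {"dx": -0.0059, "dy": 0.0008, "dz": 0, "roll": 0, "jaw": 0.1}, {"dx": -0.0059, "dy": 0.0008, "dz": 0, "roll": 0, "jaw": 0.1}, {"dx": -0.0059, "dy": 0.0008, "dz": 0, "roll": 0, "jaw": 0.1}, {"dx": 0, "dy": 0, "dz": 0, "roll": 0, "jaw": 0.1}])

```text
t: 11.6
eef_pos: [0.5241, -0.041, 0.0168]
ee_rot: [-3.141, -0.002, 3.007]
force: [0.2, 0.6, 0.7]
width: 0.0088
gripper_force: 0.4
```

```bash
cat > cop.py <<'E'
from h import *
for n in("scene","top"):
    p,d,W=grab(n); h=cv2.cvtColor(p,cv2.COLOR_RGB2HSV); H,S,V=[h[...,i].astype(int) for i in range(3)]
    m=(H<18)&(S>80)&(V>60)&(W[...,2]>.042)&(W[...,2]<.07)&(abs(W[...,1]+.05)<.06)&(W[...,0]>.4)&(W[...,0]<.65)
    c,s=np.cos(np.radians(-7.7)),np.sin(np.radians(-7.7)); L=(W[m][:,:2]-[.5664,.0283])@np.array([[c,-s],[s,c]])*1000
    if m.sum()>20: print(n,m.sum(),"z",np.median(W[m][:,2]),"local rect",cv2.minAreaRect(L.astype(np.float32)),"pct",np.percentile(L,[2,98],0).round(1).tolist())
    cv2.imwrite(f"pics/c_{n}.png",cv2.resize(p[140:300,190:400],None,fx=3,fy=3)[:,:,::-1])
E
python3 cop.py
```

```text
scene 65 z 0.0483163228157354 local rect ((-68.0723876953125, -53.75807189941406), (103.31759643554688, 15.499679565429688), 13.26142692565918) pct [[-117.3, -65.4], [-40.6, -42.9]]
top 283 z 0.04850014150133356 local rect ((-101.0194091796875, -73.29541778564453), (59.79340744018555, 46.35818099975586), 89.94019317626953) pct [[-123.6, -102.4], [-81.3, -45.3]]
```

View pics/c_scene.png

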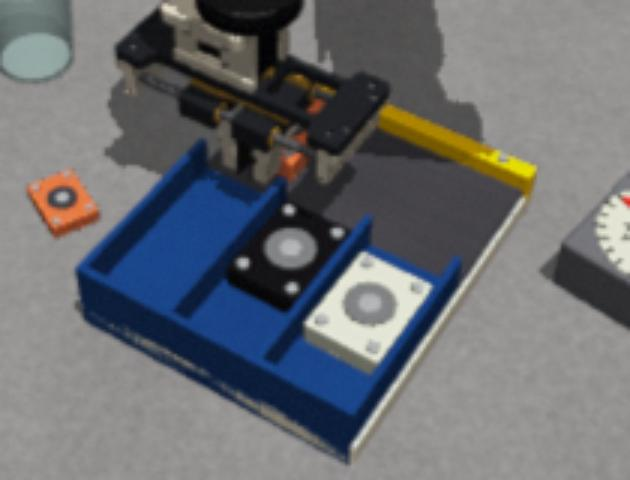

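The block has slid out square. Its front edge is at x ≈ -124 in the station frame, 11 mm short of the bar.

Emit:
servo_tool(moves=[{"dx": -0.002, "dy": 0.0003, "dz": 0, "roll": 0, "jaw": 0.1}, {"dx": -0.002, "dy": 0.0003, "dz": 0, "roll": 0, "jaw": 0.1}, {"dx": -0.002, "dy": 0.0003, "dz": 0, "roll": 0, "jaw": 0.1}, {"dx": -0.002, "dy": 0.0003, "dz": 0, "roll": 0, "jaw": 0.1}, {"dx": -0.001, "dy": 0.0001, "dz": 0, "roll": 0, "jaw": 0.1}, {"dx": -0.001, "dy": 0.0001, "dz": 0, "roll": 0, "jaw": 0.1}, {"dx": -0.0005, "dy": 0.0001, "dz": 0, "roll": 0, "jaw": 0.1}, {"dx": -0.0005, "dy": 0.0001, "dz": 0, "roll": 0, "jaw": 0.1}, {"dx": 0, "dy": 0, "dz": 0, "roll": 0, "jaw": 0.1}, {"dx": 0, "dy": 0, "dz": 0, "roll": 0, "jaw": 0.1}])

```text
t: 12.95
eef_pos: [0.5145, -0.0393, 0.017]
ee_rot: [-3.142, -0.0, 3.007]
force: [2.1, 0.5, -1.5]
width: 0.0092
gripper_force: 1.1
```

```bash
python3 cop.py
```

```text
scene 62 z 0.048383641023563614 local rect ((-87.3065185546875, -55.38466262817383), (84.91350555419922, 14.994614601135254), 14.243278503417969) pct [[-128.6, -65.2], [-49.8, -43.1]]
top 244 z 0.048684173461334995 local rect ((-116.30847930908203, -73.65343475341797), (37.83284378051758, 60.841251373291016), 8.279684066772461) pct [[-132.9, -101.9], [-96.4, -44.8]]
```

Front edge is at about -133. I'll ease in until contact shows in the force.

Emit:
servo_tool(moves=[{"dx": -0.0005, "dy": 0.0001, "dz": 0, "roll": 0, "jaw": 0.1}, {"dx": -0.0005, "dy": 0.0001, "dz": 0, "roll": 0, "jaw": 0.1}, {"dx": -0.0005, "dy": 0.0001, "dz": 0, "roll": 0, "jaw": 0.1}, {"dx": -0.0005, "dy": 0, "dz": 0, "roll": 0, "jaw": 0.1}, {"dx": -0.0005, "dy": 0, "dz": 0, "roll": 0, "jaw": 0.1}, {"dx": -0.0005, "dy": 0, "dz": 0, "roll": 0, "jaw": 0.1}, {"dx": 0, "dy": 0, "dz": 0, "roll": 0, "jaw": 0.1}, {"dx": 0, "dy": 0, "dz": 0, "roll": 0, "jaw": 0.1}, {"dx": 0, "dy": 0, "dz": 0, "roll": 0, "jaw": 0.1}, {"dx": 0, "dy": 0, "dz": 0, "roll": 0, "jaw": 0.1}])

```text
t: 14.3
eef_pos: [0.513, -0.0389, 0.0175]
ee_rot: [3.141, 0.002, 3.008]
force: [5.7, -2.6, -3.4]
width: 0.0089
gripper_force: 3.4
```

Emit:
servo_tool(moves=[{"dx": -0.0005, "dy": 0, "dz": 0, "roll": 0, "jaw": 0.1}, {"dx": -0.0005, "dy": 0, "dz": 0, "roll": 0, "jaw": 0.1}, {"dx": -0.0005, "dy": 0, "dz": 0, "roll": 0, "jaw": 0.1}, {"dx": -0.0005, "dy": 0, "dz": 0, "roll": 0, "jaw": 0.1}, {"dx": 0, "dy": 0, "dz": 0, "roll": 0, "jaw": 0.1}, {"dx": 0, "dy": 0, "dz": 0, "roll": 0, "jaw": 0.1}, {"dx": 0, "dy": 0, "dz": 0, "roll": 0, "jaw": 0.1}, {"dx": 0, "dy": 0, "dz": 0, "roll": 0, "jaw": 0.1}, {"dx": 0, "dy": 0, "dz": 0, "roll": 0, "jaw": 0.1}, {"dx": 0, "dy": 0, "dz": 0, "roll": 0, "jaw": 0.1}])

```text
t: 15.55
eef_pos: [0.513, -0.0387, 0.0182]
ee_rot: [3.14, 0.006, 3.008]
force: [10.4, -3.6, -2.4]
width: 0.0087
gripper_force: 5.5
```

The block is seated: the force rises and the fingers no longer advance. I'll back off, lift, and head for the dial.

Emit:
servo_tool(moves=[{"dx": 0.008, "dy": -0.001, "dz": 0, "roll": 0, "jaw": 0.1}, {"dx": 0.007, "dy": -0.001, "dz": 0, "roll": 0, "jaw": 0.1}, {"dx": 0, "dy": 0, "dz": 0.04, "roll": 0, "jaw": 0.1}, {"dx": 0, "dy": 0, "dz": 0.04, "roll": 0, "jaw": 0.1}, {"dx": 0, "dy": 0.02, "dz": 0.04, "roll": 10, "jaw": 0.5}, {"dx": -0.01, "dy": 0.05, "dz": 0, "roll": 10, "jaw": 0.5}, {"dx": -0.01, "dy": 0.05, "dz": 0, "roll": 10, "jaw": 0.5}, {"dx": -0.01, "dy": 0.05, "dz": 0, "roll": 10, "jaw": 0.5}, {"dx": -0.01, "dy": 0.05, "dz": 0, "roll": 10, "jaw": 0.5}, {"dx": -0.01, "dy": 0.05, "dz": 0, "roll": 10, "jaw": 0.5}])

```text
t: 16.8
eef_pos: [0.4735, 0.2302, 0.1369]
ee_rot: [3.141, -0.001, -2.223]
force: [1.0, -0.1, -0.1]
width: 0.0439
gripper_force: 0.0
```

Emit:
servo_tool(moves=[{"dx": 0, "dy": 0.03, "dz": 0, "roll": 10, "jaw": 0.5}, {"dx": 0, "dy": 0, "dz": 0, "roll": 10, "jaw": 0.5}, {"dx": 0, "dy": 0, "dz": 0, "roll": 10, "jaw": 0.5}, {"dx": 0, "dy": 0, "dz": 0, "roll": 10, "jaw": 0.5}, {"dx": 0, "dy": 0, "dz": 0, "roll": 10, "jaw": 0.5}, {"dx": 0, "dy": 0, "dz": 0, "roll": 10, "jaw": 0.5}, {"dx": 0, "dy": 0, "dz": 0, "roll": 10, "jaw": 0.5}, {"dx": 0, "dy": 0, "dz": 0, "roll": 0, "jaw": 0.5}, {"dx": 0, "dy": 0, "dz": 0, "roll": 0, "jaw": 0.5}, {"dx": 0, "dy": 0, "dz": 0, "roll": 0, "jaw": 0.5}])

```text
t: 18.05
eef_pos: [0.4744, 0.2589, 0.137]
ee_rot: [3.141, -0.0, -1.009]
force: [-0.1, 0.4, 0.4]
width: 0.0437
gripper_force: 0.0
```

```bash
python3 cop.py; python3 -c "
from h import *
s=get_state();print(s['eef_pos'],s['ee_rot'],s['q'].round(2))
W=grab('scene')[2]
for v in range(120,240,2):
  P=W[v,370:450]; m=(P[:,2]>.09)&(P[:,2]<.4)&(P[:,1]>.1)
  if m.sum(): Q=P[m]; print(v,m.sum(),(Q.min(0)*1000).round(),(Q.max(0)*1000).round())
"
```

```text
scene 468 z 0.04850801590876305 local rect ((-94.38522338867188, -72.23310852050781), (82.37626647949219, 61.40568542480469), 0.8035817742347717) pct [[-130.8, -101.3], [-54.5, -42.3]]
top 483 z 0.048318030113268844 local rect ((-93.93167114257812, -72.84927368164062), (59.76734161376953, 76.58448791503906), 89.915771484375) pct [[-131.0, -101.9], [-56.9, -43.9]]
[0.47446565 0.25892338 0.13700792] [ 3.14140419e+00 -1.30264149e-05 -1.00831047e+00] [ 0.86  0.2  -0.38 -0.   -1.   -0.3 ]
120 55 [419. 179. 252.] [510. 276. 337.]
122 56 [418. 180. 248.] [512. 278. 334.]
124 56 [416. 181. 246.] [514. 278. 334.]
126 56 [399. 182. 239.] [516. 280. 329.]
128 57 [400. 181. 235.] [522. 281. 325.]
130 57 [403. 182. 231.] [527. 282. 324.]
132 58 [413. 181. 224.] [531. 283. 324.]
134 57 [420. 184. 222.] [535. 284. 324.]
136 51 [449. 199. 242.] [537. 285. 321.]
138 52 [448. 198. 234.] [537. 286. 317.]
140 52 [451. 199. 231.] [527. 287. 311.]
142 51 [453. 200. 228.] [529. 288. 307.]
144 51 [458. 204. 228.] [528. 289. 302.]
146 50 [459. 207. 227.] [529. 291. 299.]
148 49 [459. 210. 230.] [529. 292. 29
[... 286 characters left out ...]
67.]
164 42 [450. 231. 180.] [538. 301. 268.]
166 42 [451. 232. 175.] [542. 302. 267.]
168 43 [448. 231. 167.] [548. 303. 268.]
170 43 [452. 233. 166.] [558. 304. 268.]
172 43 [453. 234. 161.] [562. 304. 268.]
174 42 [455. 237. 162.] [566. 305. 268.]
176 41 [454. 240. 157.] [570. 306. 268.]
178 34 [538. 256. 227.] [575. 307. 267.]
180 28 [503. 265. 195.] [576. 308. 264.]
182 30 [502. 265. 188.] [576. 310. 260.]
184 31 [501. 264. 181.] [575. 311. 253.]
186 32 [499. 264. 173.] [574. 313. 248.]
188 32 [503. 265. 172.] [570. 315. 237.]
190 33 [500. 264. 163.] [570. 316. 232.]
192 22 [504. 265. 162.] [570. 299. 228.]
194 12 [498. 268. 161.] [513. 288. 167.]
196 3 [509. 271. 160.] [511. 275. 161.]
```

View pics/c_scene.png

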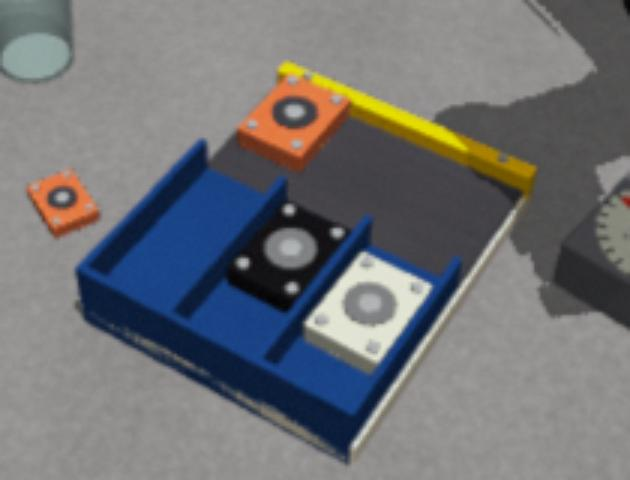

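The image shows the copper block flush and square against the bar, around crop (290,115), with the white and black blocks untouched. The tip offset is +24 mm here too. I'll descend on the dial to a reported z of about 0.039.

Emit:
servo_tool(moves=[{"dx": -0.006, "dy": 0.0125, "dz": 0, "roll": 0.6, "jaw": 0.6}, {"dx": 0, "dy": 0, "dz": -0.03, "roll": 0, "jaw": 0.6}, {"dx": 0, "dy": 0, "dz": -0.02, "roll": 0, "jaw": 0.6}, {"dx": 0, "dy": 0, "dz": -0.02, "roll": 0, "jaw": 0.6}, {"dx": 0, "dy": 0, "dz": -0.01, "roll": 0, "jaw": 0.6}, {"dx": 0, "dy": 0, "dz": -0.01, "roll": 0, "jaw": 0.6}, {"dx": 0, "dy": 0, "dz": -0.007, "roll": 0, "jaw": 0.6}, {"dx": 0, "dy": 0, "dz": 0, "roll": 0, "jaw": 0.6}, {"dx": 0, "dy": 0, "dz": 0, "roll": 0, "jaw": 0.6}, {"dx": 0, "dy": 0, "dz": 0, "roll": 0, "jaw": 0.6}])

```text
t: 19.45
eef_pos: [0.4688, 0.2717, 0.0405]
ee_rot: [-3.141, 0.0, -0.997]
force: [-0.5, 0.7, 0.4]
width: 0.0528
gripper_force: 0.0
```

Emit:
servo_tool(moves=[{"dx": 0, "dy": 0, "dz": 0, "roll": 0, "jaw": 0}, {"dx": 0, "dy": 0, "dz": 0, "roll": 0, "jaw": 0}, {"dx": 0, "dy": 0, "dz": 0, "roll": 0, "jaw": 0}, {"dx": 0, "dy": 0, "dz": 0, "roll": 0, "jaw": 0}, {"dx": 0, "dy": 0, "dz": 0, "roll": 0, "jaw": 0}, {"dx": 0, "dy": 0, "dz": 0, "roll": 0, "jaw": 0}, {"dx": 0, "dy": 0, "dz": 0, "roll": 0, "jaw": 0}, {"dx": 0, "dy": 0, "dz": 0, "roll": 0, "jaw": 0}, {"dx": 0, "dy": 0, "dz": 0, "roll": 0, "jaw": 0}, {"dx": 0, "dy": 0, "dz": 0, "roll": 0, "jaw": 0}], newtons=15)

```text
t: 20.7
eef_pos: [0.4677, 0.2708, 0.04]
ee_rot: [3.14, -0.0, -0.997]
force: [-5.3, -1.5, 4.3]
width: 0.0139
gripper_force: 15.0
```

Emit:
servo_tool(moves=[{"dx": -0.0005, "dy": -0.0005, "dz": 0, "roll": -6, "jaw": 0}, {"dx": 0, "dy": 0, "dz": 0, "roll": -8, "jaw": 0}, {"dx": 0, "dy": 0, "dz": 0, "roll": -8, "jaw": 0}, {"dx": 0, "dy": 0, "dz": 0, "roll": -8, "jaw": 0}, {"dx": 0, "dy": 0, "dz": 0, "roll": -8, "jaw": 0}, {"dx": 0, "dy": 0, "dz": 0, "roll": -8, "jaw": 0}, {"dx": 0, "dy": 0, "dz": 0, "roll": -8, "jaw": 0}, {"dx": 0, "dy": 0, "dz": 0, "roll": -8, "jaw": 0}, {"dx": 0, "dy": 0, "dz": 0, "roll": -3.5, "jaw": 0}, {"dx": 0, "dy": 0, "dz": 0, "roll": 0, "jaw": 0}])

```text
t: 21.95
eef_pos: [0.4678, 0.2708, 0.04]
ee_rot: [3.141, -0.0, -2.139]
force: [-3.4, -0.2, 2.8]
width: 0.0141
gripper_force: 15.0
```

Emit:
servo_tool(moves=[{"dx": 0, "dy": 0, "dz": 0, "roll": 0, "jaw": 0}, {"dx": 0, "dy": 0, "dz": 0, "roll": 0, "jaw": 0}, {"dx": 0, "dy": 0, "dz": 0, "roll": 0, "jaw": 0.6}, {"dx": 0, "dy": 0, "dz": 0, "roll": 0, "jaw": 0.6}, {"dx": 0, "dy": 0, "dz": 0, "roll": 0, "jaw": 0.6}, {"dx": 0, "dy": 0, "dz": 0, "roll": 0, "jaw": 0.6}, {"dx": 0, "dy": 0, "dz": 0, "roll": 0, "jaw": 0.6}, {"dx": 0, "dy": 0, "dz": 0.02, "roll": 0, "jaw": 0.6}, {"dx": 0, "dy": 0, "dz": 0.04, "roll": 0, "jaw": 0.6}, {"dx": 0, "dy": 0, "dz": 0.05, "roll": 0, "jaw": 0.6}])

```text
t: 23.2
eef_pos: [0.4675, 0.2704, 0.1504]
ee_rot: [3.141, -0.002, -2.14]
force: [-0.0, 1.2, 0.5]
width: 0.0529
gripper_force: 0.0
```

Emit:
servo_tool(moves=[{"dx": 0, "dy": 0, "dz": 0.05, "roll": 0, "jaw": 0.6}, {"dx": 0, "dy": 0.05, "dz": 0.03, "roll": 0, "jaw": 0.6}, {"dx": -0.02, "dy": 0.05, "dz": 0, "roll": 0, "jaw": 0.6}, {"dx": -0.02, "dy": 0.05, "dz": 0, "roll": 0, "jaw": 0.6}, {"dx": -0.02, "dy": 0.05, "dz": 0, "roll": 0, "jaw": 0.6}, {"dx": -0.02, "dy": 0.05, "dz": 0, "roll": 0, "jaw": 0.6}, {"dx": 0, "dy": 0, "dz": 0, "roll": 0, "jaw": 0.6}, {"dx": 0, "dy": 0, "dz": 0, "roll": 0, "jaw": 0.6}, {"dx": 0, "dy": 0, "dz": 0, "roll": 0, "jaw": 0.6}, {"dx": 0, "dy": 0, "dz": 0, "roll": 0, "jaw": 0.6}])

```text
t: 24.45
eef_pos: [0.3886, 0.5202, 0.2305]
ee_rot: [3.141, 0.001, -2.141]
force: [0.3, -0.3, -1.0]
width: 0.0523
gripper_force: 0.0
```

```bash
python3 cop.py; python3 - <<'E'
from h import *
o=[]
for n,(a,b) in {"top":(205,135),"scene":(190,375)}.items():
    p,d,W=grab(n); x,y,z=[W[...,i] for i in range(3)]
    P=W[(z>.065)&(z<.1)&(abs(x-.468)<.05)&(abs(y-.271)<.05)]; print(n,len(P),cv2.minAreaRect((P[:,:2]*1000).astype(np.float32)) if len(P)>3 else 0)
    o.append(cv2.resize(p[a:a+65,b:b+70],None,fx=5,fy=5,interpolation=3))
cv2.imwrite("pics/dial2.png",np.hstack(o)[:,:,::-1])
E
```

```text
scene 478 z 0.04867521014620242 local rect ((-93.34065246582031, -72.14112854003906), (61.354286193847656, 80.44701385498047), 89.65969848632812) pct [[-130.8, -101.0], [-54.0, -42.5]]
top 497 z 0.04848136851338831 local rect ((-94.08976745605469, -72.80980682373047), (76.77699279785156, 59.78013229370117), 0.22232992947101593) pct [[-131.0, -101.8], [-56.8, -43.7]]
top 122 ((467.4647216796875, 270.8918762207031), (43.5084342956543, 14.160205841064453), 58.73173904418945)
scene 201 ((469.233154296875, 271.52423095703125), (44.64189910888672, 17.686325073242188), 57.07699966430664)
```

View pics/dial2.png

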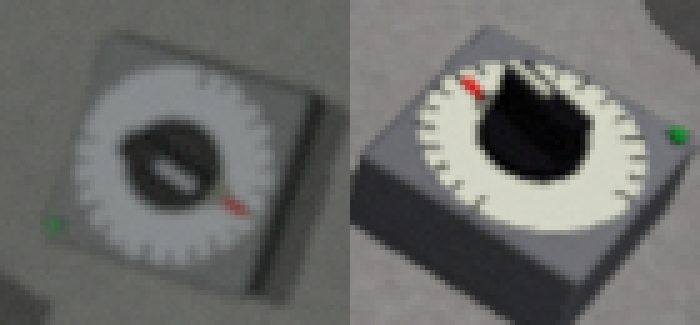

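The top view shows the pointer (crop 178,178) in line with the red mark (236,207). The handle measures -121 to -123° and the mark -122°. The copper block is still square at the bar.

```bash
python3 -c "
from station import *
print(job_done())"
```

```text
the job is handed in; nothing more can be done
None
```

I handed the job in at about 25 s. The copper block is flush and square against the yellow stop bar, and the dial's pointer is within about 1° of the red mark. The white and black blocks stayed put, and nothing touched the beaker, bottle or screwdriver; no verdict came back.

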